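Pack the bar's colour-coded coffee tools into the wash caddy

TASK

Collect the four colour-marked tools for washing and stand each upright on the floor of the caddy bin of its own colour: the red tamper, the green jigger, the blue-collared dosing cup, and the yellow rail stop, which must first be slid along its rail to the open end before it lifts off. Leave the black tamper and the black jigger standing where they are.

Things in the scene. Friction and masses are not known exactly. Their poses are not given: they have to be found in the camera images.
- tamper: coffee tamper with a RED knob, standing upright on its round steel base (58 mm across, 20 mm high), 88 mm tall, about 0.4 kg. The knob is round, 36 mm across from 58 to 82 mm above the underside: grip it there. Origin: centre of its underside; z up along its axis
- jigger: bar jigger (double-ended measure) standing upright, 88 mm tall: steel cone below (46 mm across at the foot), narrow waist, GREEN open cup above, 40 mm across with straight sides from 58 to 88 mm above the underside: grip it there from outside. About 0.13 kg. Origin: centre of its underside; z up
- dosing_cup: round steel dosing cup, open at the top, 52 mm across and 82 mm tall, with a BLUE collar from 52 to 82 mm above its underside: grip the collar from outside. About 0.15 kg. Origin: centre of its underside; z up
- rail_stop: YELLOW-knobbed stop, 85 mm tall, sliding easily in a fixed T-track. Disc foot, 44 mm across, 6 thick, under the track's lips (top 18 mm above counter; 5 mm side play, 4 mm lift). Grip the knob: 32 mm across, 53 to 81 mm up. At the start its x axis points to the open end; after 78 to 111 mm (125 always does) the foot is clear of the lips. Origin: foot's underside, 4 mm above counter
- black_tamper: look-alike: the same tamper with a BLACK knob (58 mm base, 88 mm tall); it stays where it stands. Origin: centre of its underside; z up
- black_jigger: look-alike: the same jigger with a BLACK cup (46 mm foot, 88 mm tall); it stays where it stands. Origin: centre of its underside; z up
- bin_red: RED square bin for the red tamper: 88 mm outside, 80 mm inside, walls 32 mm high, floor 4 mm thick. One of four standing two by two, 91 mm apart, in a low black caddy (rim 18 mm high); none of it moves. Origin: centre of the bin's underside, 4 mm above the counter; z up, x and y along its walls
- bin_green: GREEN square bin for the green jigger: 88 mm outside, 80 mm inside, walls 32 mm high, floor 4 mm thick. One of four standing two by two, 91 mm apart, in a low black caddy (rim 18 mm high); none of it moves. Origin: centre of the bin's underside, 4 mm above the counter; z up, x and y along its walls
- bin_blue: BLUE square bin for the blue dosing cup: 88 mm outside, 80 mm inside, walls 32 mm high, floor 4 mm thick. One of four standing two by two, 91 mm apart, in a low black caddy (rim 18 mm high); none of it moves. Origin: centre of the bin's underside, 4 mm above the counter; z up, x and y along its walls
- bin_yellow: YELLOW square bin for the yellow rail stop: 88 mm outside, 80 mm inside, walls 32 mm high, floor 4 mm thick. One of four standing two by two, 91 mm apart, in a low black caddy (rim 18 mm high); none of it moves. Origin: centre of the bin's underside, 4 mm above the counter; z up, x and y along its walls
Things that resemble listed ones, but are neither listed nor needed, are in the scene too. What is shaped like the tamper but orange is not meant. What is shaped like the bin_blue but white is not meant.

How it is judged:
By the outcome, as a careful person would: the job done as asked, in the order asked, and still so for the second after the job is handed in, with the robot touching nothing.
It also fails if it takes over 115 s, if anything falls off the work surface, if the arm or the gripper's body presses on something with over 40 N, if the wrist force passes 120 N, or if a joint passes its speed limit or range.

ROBOT

A 6-joint arm with a two-finger parallel gripper is mounted at the origin on the work surface. World frame = base frame: x ahead of the robot, y to its left, z up, the work surface at z = 0. Lengths are in m, angles in rad, forces in N, time in s.
With the tool pointing down it reaches from about 0.35 to 0.975 m from the base axis. Payload 4.9 kg.
Tool frame: the origin (TCP) lies at the very end of the fingers, on their centre line; the grasp point (between the pads) lies 19 mm behind it; z points along the fingers, y is the line along which they close (so a half turn about z gives the same grasp; the last joint's range is limited). The gripper opens to 85 mm and grips with 20 to 120 N. Pads are 22 mm wide; open, the fingers measure 114 mm over their backs; the gripper's body (76 mm by 85 mm) begins 54 mm behind the grasp point. The pads swing forward as they close: fully open they stand 13 mm farther back than shut.
Start: joints at [-1.259, 0.053, 1.613, -0, 1.476, -0.119], TCP at [0.261, -0.568, 0.231] pointing down, gripper open.
Joint ranges: [-3.01, 3.01], [-1.01, 2.22], [0.06, 2.58], [-1.02, 4.17], [0.09, 2.62], [-3.14, 3.14]. Speed limits (rad/s): [2.57, 2.57, 3.14, 3.14, 3.14, 3.14].

INTERFACE

Orientations are given as a unit quaternion [w, x, y, z].
In Python, from plant import state, optics, ticket, nets gives the robot as it stands. The module is installed in compiled form; this text tells all that it offers.
- The arm moves only by the shell command python3 -m inch 'ROWS' [OPENING]. ROWS is JSON, a list of rows, each an object of numbers: "dx", "dy", "dz": the shift along the tool's x, y, z as a fraction of full scale; "rx", "ry", "rz": the turn, a rotation vector about the tool's x, y, z as a fraction of full scale. In form: [{"dx": .., "dy": .., "dz": .., "rx": .., "ry": .., "rz": ..}, ...]. A call has 1 to 5 rows; each row is the pose to reach, as a shift and turn from the pose commanded when the call began, along the tool's axes at that moment; what a row does not reach only later rows make up. Full scale, the value 1, is 0.8 m for a shift and 1.5 rad for a turn. A row lasts 1/10 s, in which the tool goes at most 50 mm and 8.59 degrees, less where a joint would pass 70% of its speed; a pose out of reach is approached as far as the arm can. A call with a number of a shift or a turn outside -1 to 1 is refused whole. A call with a gripper value outside its range is refused whole. OPENING is the opening, from -1 (shut) to 1 (fully open), set as the call begins (- or left out, the last holds). The fingers move at their own pace and stop on an object; the grip force is fixed at half the most. Time passes only in rows, so rows that repeat a pose let the fingers close. It gives the time, the measured TCP pose, the force, the opening and the grip force at its end, in the units of the state.
- state(): the state, without advancing time (a new reading comes with each control period).
- optics.grab_frame(name): name is "scene" or "top" or "wrist"; returns the picture (420x560x3 uint8, red, green, blue); there is no depth.
- optics.camera_info(name): a dict with "fx", "fy", "cx", "cy" (pixels), "R" (3x3) and "t" (3): a world point X has camera coordinates R X + t. Camera axes: x right, y down, z forward; pixel columns grow to the right and rows downward; lengths in m; the calibration is good to about 2 mm. A picture is of the moment at which its call begins: read the wrist's pose just before it. camera_info takes no time and is no camera call; for the wrist camera it gives the pose at the moment of the call.
- ticket.job_done(): hands the job in; it is judged then, once.
Trained networks look in the newest picture that a camera, given by its name, has taken for a name from the list of things; names that differ only in an ending like _2 or _b are one class to them, and where a whole thing is asked for, a point or a joint stands for the part that bears it (a point fixed in the world has none). Each returns a list of dicts, best first, with "confidence" (0 to 1); they miss things now and then, are a little off and sometimes report something else, mostly with a low value. They report only what shows in the picture. A call takes as long as a camera call. They do not tell look-alikes from the thing itself.
- nets.boxes_of(camera, name): "bbox" ([centre column, centre row, width, height] in pixels, round what is visible of it).
- nets.outline_of(camera, name): "pixels" (420x560 bool, what is visible of it) and "bbox" ([centre column, centre row, width, height] in pixels, round what is visible of it).
The state is a dict: "time": time; "joint_pos": joint angles; "joint_vel": joint speeds; "joint_efforts": joint torques, N m; "tool_pos": TCP position; "tool_rot": TCP orientation; "contact_force": force on the tool from outside, world axes, zero at the start; "ft_torque": the same for the moment, N m; "gripper_width": opening from 0.0 (shut) to 1.0 (fully open); "grasp_force": force on a finger pad.
Only numpy, scipy, OpenCV 4.12 (cv2) and the standard library are available. Lean on these libraries where they do the work, as an engineer would, in place of code of your own. Each camera call takes 0.05 s, during which the arm holds its last target. There are 200 camera calls.

## Working session

There is one attempt and no reset: what is moved stays moved. The work goes in short steps, Python scripts to look and compute and a shell command to move; the robot and the scene stay as the last step left them, time stands still between calls to the robot, and variables do not carry over. Pictures are saved under pics/ and viewed, at most 14 in all, crops included, and the job is handed in when it is done.

```bash
mkdir -p pics
python3 - <<'E'
from plant import state, optics
import cv2
for n in("scene","top"):
    im=optics.grab_frame(n); cv2.imwrite(f"pics/{n}0.png",im[:,:,::-1])
    c=optics.camera_info(n); print(n,c)
s=state(); print(s["time"],s["tool_pos"],s["tool_rot"],s["contact_force"],s["gripper_width"])
E
```

```text
scene {'fx': 528.8385579847088, 'fy': 528.8385579847088, 'cx': 283.2825465881161, 'cy': 208.10325462272345, 'R': array([[ 0.65329831,  0.75705275,  0.00851179],
       [ 0.55320583, -0.46965293, -0.68803302],
       [-0.51687971,  0.45419958, -0.72562946]]), 't': array([-0.29705983, -0.32088243,  1.89144555])}
top {'fx': 459.3013569625487, 'fy': 459.3013569625487, 'cx': 280.619660390373, 'cy': 211.14353850349926, 'R': array([[-0.01096035, -0.99945164, -0.03124549],
       [-0.99268555,  0.01463262, -0.11983858],
       [ 0.12023007,  0.02970347, -0.99230158]]), 't': array([-0.06048588,  0.57676559,  1.05664576])}
0.1 [ 0.26081151 -0.56735599  0.23014186] [-9.62397321e-04  9.76892627e-01  2.13728472e-01 -9.54542828e-05] [ 0.00136909 -0.41864438  0.44189603] 0.9967937541142846
```

View pics/scene0.png

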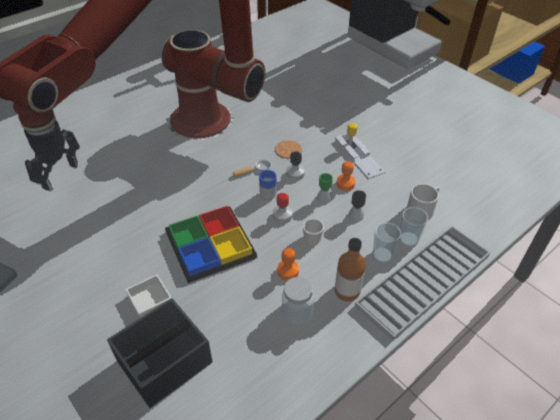

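View pics/top0.png

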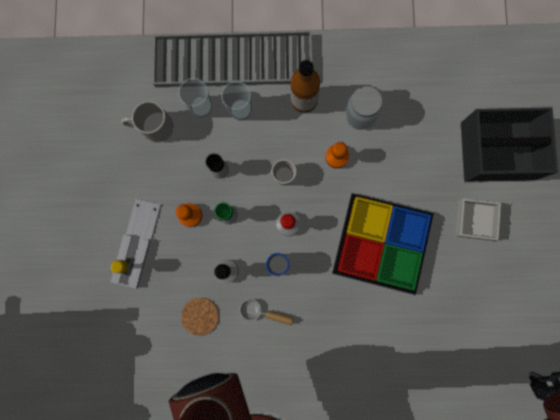

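The top view shows these candidates:
- **Tampers:** red (288,222), orange (190,214) and (338,154), and black at (216,163) or (226,271). The red knob is the one asked for.
- **Jiggers:** green cup (224,211). The black one is among the two dark tops.
- **Cup:** blue collar (278,264). The plain one at (284,172) has no collar.
- **Rail stop:** yellow (120,266), with the track running up to (148,205).
- **Bins:** yellow (371,218), blue (409,230), red (361,257), green (402,268). The white bin at (480,219) isn't meant.

I'll confirm these in an enlarged crop and measure the positions.

```bash
cat > h.py <<'E'
import numpy as np, cv2
from plant import state, optics, nets
def ray(c,uv):
    d=c["R"].T@np.array([(uv[0]-c["cx"])/c["fx"],(uv[1]-c["cy"])/c["fy"],1]); return -c["R"].T@c["t"],d
def onplane(c,uv,z):
    o,d=ray(c,uv); return o+d*(z-o[2])/d[2]
H={"red":[(0,6),(174,180)],"green":[(45,85)],"blue":[(100,128)],"yellow":[(20,33)]}
def blobs(im,col,amin=25,smin=110,vmin=50):
    h=cv2.cvtColor(im,cv2.COLOR_RGB2HSV); m=0
    for a,b in H[col]: m=m|cv2.inRange(h,(a,smin,vmin),(b,255,255))
    n,l,st,ce=cv2.connectedComponentsWithStats(m)
    return [(tuple(ce[i].round(1)),int(st[i,4]),l==i) for i in range(1,n) if st[i,4]>=amin]
def R():
    w,x,y,z=state()["tool_rot"]
    from scipy.spatial.transform import Rotation
    return Rotation.from_quat([x,y,z,w])
def plan(xyz,yawy=None):
    """fractions for a move of the TCP to xyz; yawy: wanted direction of tool y in world (deg, mod 180)"""
    s=state(); r=R(); d=r.inv().apply(np.array(xyz)-s["tool_pos"])/.8
    y=r.apply([0,1,0]); cur=np.degrees(np.arctan2(y[1],y[0])); tz=0
    tilt=r.inv().apply([0,0,-1])
    rx,ry=-tilt[1],tilt[0]
    if yawy is not None:
        tz=-((yawy-cur+90)%180-90)   # tool z is down
    print("pos",s["tool_pos"].round(4),"yawy",round(cur,1),"d",d.round(4),"rot",(np.array([rx,ry,np.radians(tz)])/1.5).round(4),"j6",round(s["joint_pos"][5],2),"t",round(s["time"],1))
E
python3 - <<'E'
from h import *
z={"red":.07,"green":.073,"blue":.067,"yellow":.071}
for n in("top","scene"):
    im=optics.grab_frame(n); c=optics.camera_info(n)
    if n=="top": cv2.imwrite("pics/crop1.png",cv2.resize(im[130:310,90:450,::-1],None,fx=2.2,fy=2.2,interpolation=cv2.INTER_CUBIC))
    for k in H:
        for uv,a,m in blobs(im,k):
            if a>20: print(n,k,uv,a,"obj",onplane(c,uv,z[k])[:2].round(3),"bin",onplane(c,uv,.02)[:2].round(3))
    for t in("black_tamper","black_jigger","rail_stop"):
        for b in nets.boxes_of(n,t)[:6]: print(n,t,np.round(b["bbox"]),round(b["confidence"],2))
E
```

```text
top red (np.float64(287.5), np.float64(221.0)) 180 obj [ 0.549 -0.084] bin [ 0.554 -0.084]
top red (np.float64(360.1), np.float64(257.2)) 1502 obj [ 0.464 -0.247] bin [ 0.465 -0.254]
top red (np.float64(178.3), np.float64(406.9)) 226 obj [0.142 0.161] bin [0.127 0.173]
top red (np.float64(553.2), np.float64(415.2)) 86 obj [ 0.123 -0.648] bin [ 0.108 -0.674]
top red (np.float64(259.1), np.float64(417.6)) 64 obj [ 0.119 -0.017] bin [ 0.103 -0.013]
top green (np.float64(225.0), np.float64(212.7)) 110 obj [0.569 0.059] bin [0.576 0.067]
top green (np.float64(399.2), np.float64(266.6)) 1490 obj [ 0.442 -0.333] bin [ 0.442 -0.345]
top blue (np.float64(408.1), np.float64(228.6)) 1510 obj [ 0.528 -0.358] bin [ 0.531 -0.37 ]
top blue (np.float64(276.7), np.float64(264.3)) 132 obj [ 0.451 -0.059] bin [ 0.451 -0.057]
top yellow (np.float64(369.1), np.float64(218.7)) 1536 obj [ 0.551 -0.27 ] bin [ 0.556 -0.278]
top yellow (np.float64(118.7), np.float64(266.3)) 187 obj [0.45  0.302] bin [0.45  0.322]
top black_tamper [227. 272.  26.  20.] 0.78
top black_jigger [219. 165.  26.  25.] 0.65
top rail_
[... 802 characters left out ...]
-0.344]
scene blue (np.float64(520.3), np.float64(62.8)) 1142 obj [0.582 1.098] bin [0.549 1.179]
scene blue (np.float64(267.3), np.float64(178.6)) 226 obj [ 0.452 -0.061] bin [ 0.413 -0.03 ]
scene blue (np.float64(199.0), np.float64(256.1)) 1060 obj [ 0.563 -0.384] bin [ 0.529 -0.367]
scene yellow (np.float64(351.7), np.float64(128.8)) 97 obj [0.451 0.3  ] bin [0.409 0.352]
scene yellow (np.float64(231.4), np.float64(244.7)) 998 obj [ 0.59  -0.299] bin [ 0.554 -0.276]
scene black_tamper [295. 167.  17.  32.] 0.77
scene black_tamper [220. 220.  38.  31.] 0.37
scene black_jigger [359. 206.  16.  31.] 0.75
scene black_jigger [201. 258.  42.  34.] 0.71
scene rail_stop [353. 134.   7.  27.] 0.61
```

View pics/crop1.png

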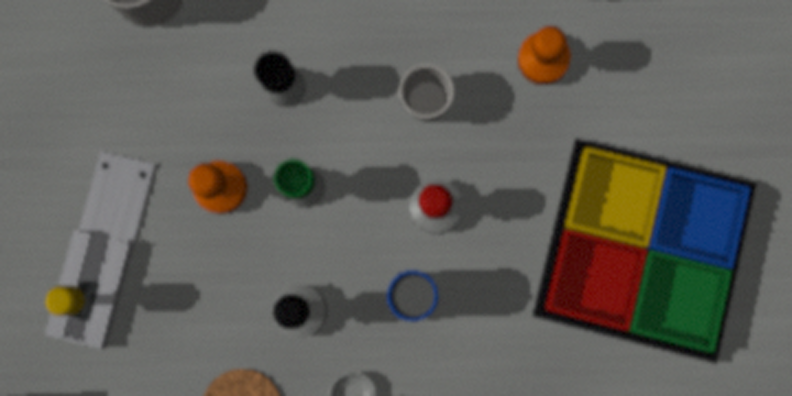

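The crop confirms it: red knob (435,201), green cup (294,180), blue collar (413,296) and yellow stop (65,300). The rail's open flat end is at the top, around (128,160). The orange and black look-alikes are clearly distinct, and both cameras agree to within 2 mm. Tamper first.

Run:
```python
from h import *
plan((.549,-.085,.15)); plan((.549,-.085,.049))
c=optics.camera_info("top")
f=lambda x,y,z:onplane(c,(x/2.2+90,y/2.2+130),z)[:2]
a=f(130.5,157.5,.006);b=f(75.5,341,.018); d=a-b;print(a,b,np.degrees(np.arctan2(d[1],d[0])))
for p,q in(((104,347),(129,240)),((47,335),(72,230))):
    d=f(*q,.018)-f(*p,.018);print(f(*p,.018),f(*q,.018),np.degrees(np.arctan2(d[1],d[0])))
```

```text
pos [ 0.261  -0.5679  0.2313] yawy -65.3 d [ 0.5792 -0.3981  0.1016] rot [-0. -0.  0.] j6 -0.12 t 0.5
pos [ 0.261  -0.5679  0.2313] yawy -65.3 d [ 0.5792 -0.3981  0.2279] rot [-0. -0.  0.] j6 -0.12 t 0.5
[0.607772   0.25623453] [0.40572842 0.30788709] -14.340545302750604
[0.39899785 0.2764672 ] [0.51463078 0.25188073] -12.003762169413752
[0.41248044 0.33940714] [0.52644524 0.31543328] -11.879642182360104
```

```bash
R='' ; python3 -m inch '[{"dx":0.58,"dy":-0.398,"dz":0.08},{"dx":0.58,"dy":-0.398,"dz":0.08},{"dx":0.58,"dy":-0.398,"dz":0.08},{"dx":0.58,"dy":-0.398,"dz":0.08},{"dx":0.58,"dy":-0.398,"dz":0.08}]' 1; python3 -c "
from h import *
plan((.549,-.085,.15))"
```

```text
pos [ 0.261  -0.5679  0.2313] yawy -65.3 d [ 0.5792 -0.3981  0.1016] rot [-0. -0.  0.] j6 -0.12 t 0.5validation failed for argument at $[0]...
```

```bash
python3 -m inch '[{"dx":0.58,"dy":-0.398,"dz":0.08,"rx":0,"ry":0,"rz":0},{"dx":0.58,"dy":-0.398,"dz":0.08,"rx":0,"ry":0,"rz":0},{"dx":0.58,"dy":-0.398,"dz":0.08,"rx":0,"ry":0,"rz":0},{"dx":0.58,"dy":-0.398,"dz":0.08,"rx":0,"ry":0,"rz":0},{"dx":0.58,"dy":-0.398,"dz":0.08,"rx":0,"ry":0,"rz":0}]' 1; python3 -c "
from h import *
plan((.549,-.085,.15))"
```

```text
time: 1.0
tool_pos: [0.3891, -0.353, 0.2031]
tool_rot: [0.0, 0.977, 0.213, 0.0]
contact_force: [0.7, -0.2, -0.8]
gripper_width: 1.002
grasp_force: 0.0
pos [ 0.3891 -0.353   0.2031] yawy -65.3 d [ 0.3214 -0.2211  0.0663] rot [ 0.0005 -0.0002  0.    ] j6 0.26 t 1.0
```

```bash
python3 -m inch '[{"dx":0.31,"dy":-0.213,"dz":0.06,"rx":0,"ry":0,"rz":0},{"dx":0.31,"dy":-0.213,"dz":0.06,"rx":0,"ry":0,"rz":0},{"dx":0.31,"dy":-0.213,"dz":0.06,"rx":0,"ry":0,"rz":0},{"dx":0.31,"dy":-0.213,"dz":0.06,"rx":0,"ry":0,"rz":0},{"dx":0.31,"dy":-0.213,"dz":0.06,"rx":0,"ry":0,"rz":0}]' 1 >/dev/null;  python3 -m inch '[{"dx":0,"dy":0,"dz":0,"rx":0,"ry":0,"rz":0},{"dx":0,"dy":0,"dz":0,"rx":0,"ry":0,"rz":0}]'; python3 -c "
from h import *
plan((.549,-.085,.15))"
```

```text
time: 1.7
tool_pos: [0.5151, -0.1416, 0.1635]
tool_rot: [0.0, 0.977, 0.215, -0.0]
contact_force: [-0.3, 0.7, 1.3]
gripper_width: 1.002
grasp_force: 0.0
pos [ 0.5151 -0.1416  0.1635] yawy -65.2 d [ 0.0682 -0.0464  0.0168] rot [-0.0001  0.0004  0.    ] j6 0.73 t 1.7
```

```bash
python3 -m inch '[{"dx":0.068,"dy":-0.046,"dz":0.017,"rx":0,"ry":0,"rz":0},{"dx":0.068,"dy":-0.046,"dz":0.017,"rx":0,"ry":0,"rz":0},{"dx":0.068,"dy":-0.046,"dz":0.017,"rx":0,"ry":0,"rz":0},{"dx":0.068,"dy":-0.046,"dz":0.017,"rx":0,"ry":0,"rz":0}]'
python3 - <<'E'
from h import *
c=optics.camera_info("wrist"); im=optics.grab_frame("wrist"); cv2.imwrite("pics/w1.png",im[:,:,::-1])
for k in H:
    for uv,a,m in blobs(im,k,60): print(k,uv,a,onplane(c,uv,.075)[:2].round(4))
plan((.549,-.085,.049))
E
```

```text
time: 2.1
tool_pos: [0.5487, -0.0876, 0.1503]
tool_rot: [0.0, 0.977, 0.213, -0.0]
contact_force: [0.6, 0.4, 0.3]
gripper_width: 1.0
grasp_force: 0.0
red (np.float64(274.5), np.float64(218.7)) 1856 [ 0.5495 -0.0848]
red (np.float64(357.6), np.float64(334.9)) 2361 [ 0.4847 -0.1916]
green (np.float64(88.9), np.float64(100.0)) 1470 [0.5739 0.0635]
green (np.float64(455.5), np.float64(402.2)) 1415 [ 0.458  -0.3083]
blue (np.float64(205.8), np.float64(306.7)) 2300 [ 0.457  -0.0649]
blue (np.float64(533.8), np.float64(314.4)) 2753 [ 0.5632 -0.3147]
yellow (np.float64(462.7), np.float64(270.7)) 8299 [ 0.5722 -0.2382]
pos [ 0.5487 -0.0879  0.1504] yawy -65.4 d [ 0.0019 -0.0032  0.1268] rot [0.0005 0.0001 0.    ] j6 0.85 t 2.1
```

View pics/w1.png

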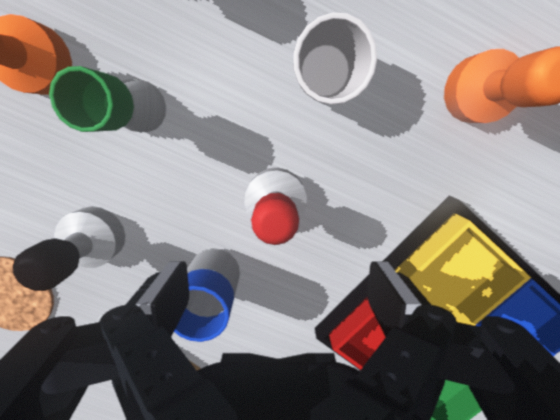

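The wrist view shows the red knob at (274,219), matching the other cameras, with clear space for the fingers. I'll descend and grip.

```bash
python3 -m inch '[{"dx":0.002,"dy":-0.003,"dz":0.06,"rx":0,"ry":0,"rz":0},{"dx":0.002,"dy":-0.003,"dz":0.1,"rx":0,"ry":0,"rz":0},{"dx":0.002,"dy":-0.003,"dz":0.127,"rx":0,"ry":0,"rz":0},{"dx":0.002,"dy":-0.003,"dz":0.127,"rx":0,"ry":0,"rz":0},{"dx":0.002,"dy":-0.003,"dz":0.127,"rx":0,"ry":0,"rz":0}]'; python3 -m inch '[{"dx":0,"dy":0,"dz":0,"rx":0,"ry":0,"rz":0},{"dx":0,"dy":0,"dz":0,"rx":0,"ry":0,"rz":0},{"dx":0,"dy":0,"dz":0,"rx":0,"ry":0,"rz":0},{"dx":0,"dy":0,"dz":0,"rx":0,"ry":0,"rz":0},{"dx":0,"dy":0,"dz":0,"rx":0,"ry":0,"rz":0}]' -1;python3 -m inch '[{"dx":0,"dy":0,"dz":0,"rx":0,"ry":0,"rz":0},{"dx":0,"dy":0,"dz":0,"rx":0,"ry":0,"rz":0},{"dx":0,"dy":0,"dz":0,"rx":0,"ry":0,"rz":0}]'
```

```text
time: 2.65
tool_pos: [0.5494, -0.0847, 0.0491]
tool_rot: [0.0, 0.977, 0.213, 0.0]
contact_force: [0.3, 0.1, 0.3]
gripper_width: 0.998
grasp_force: 0.0
time: 3.15
tool_pos: [0.5504, -0.0841, 0.0499]
tool_rot: [0.001, 0.977, 0.214, 0.001]
contact_force: [-0.2, -1.9, 5.5]
gripper_width: 0.398
grasp_force: 59.5
time: 3.45
tool_pos: [0.5504, -0.0841, 0.0499]
tool_rot: [0.001, 0.977, 0.214, 0.001]
contact_force: [-0.3, -0.6, 6.4]
gripper_width: 0.395
grasp_force: 59.5
```

```bash
python3 -m inch '[{"dx":0,"dy":0,"dz":-0.03,"rx":0,"ry":0,"rz":0},{"dx":0,"dy":0,"dz":-0.07,"rx":0,"ry":0,"rz":0},{"dx":0,"dy":0,"dz":-0.1,"rx":0,"ry":0,"rz":0},{"dx":0,"dy":0,"dz":-0.1,"rx":0,"ry":0,"rz":0},{"dx":0,"dy":0,"dz":-0.1,"rx":0,"ry":0,"rz":0}]'; python3 -c "
from h import *
plan((.4634,-.2551,.13));plan((.4634,-.2551,.0575))"
```

```text
time: 3.95
tool_pos: [0.5486, -0.0833, 0.127]
tool_rot: [-0.001, 0.977, 0.214, -0.001]
contact_force: [0.1, -0.0, -5.1]
gripper_width: 0.399
grasp_force: 61.2
pos [ 0.5486 -0.0833  0.127 ] yawy -65.3 d [-0.1864  0.1507 -0.0037] rot [-0.0009  0.0009  0.    ] j6 0.86 t 4.0
pos [ 0.5486 -0.0833  0.127 ] yawy -65.3 d [-0.1863  0.1508  0.0869] rot [-0.0009  0.0009  0.    ] j6 0.86 t 4.0
```

```bash
python3 -m inch '[{"dx":-0.04,"dy":0.032,"dz":0,"rx":0,"ry":0,"rz":0},{"dx":-0.08,"dy":0.065,"dz":0,"rx":0,"ry":0,"rz":0},{"dx":-0.12,"dy":0.097,"dz":0,"rx":0,"ry":0,"rz":0},{"dx":-0.16,"dy":0.13,"dz":0,"rx":0,"ry":0,"rz":0},{"dx":-0.186,"dy":0.151,"dz":0,"rx":0,"ry":0,"rz":0}]'; python3 -m inch '[{"dx":0,"dy":0,"dz":0,"rx":0,"ry":0,"rz":0},{"dx":0,"dy":0,"dz":0,"rx":0,"ry":0,"rz":0},{"dx":0,"dy":0,"dz":0,"rx":0,"ry":0,"rz":0}]'
python3 - <<'E'
from h import *
cv2.imwrite("pics/t2.png",cv2.resize(optics.grab_frame("top")[150:330,300:480,::-1],None,fx=3,fy=3))
plan((.4634,-.2551,.0575))
E
```

```text
time: 4.45
tool_pos: [0.4617, -0.2563, 0.125]
tool_rot: [-0.002, 0.977, 0.213, -0.002]
contact_force: [0.5, 0.5, -5.0]
gripper_width: 0.397
grasp_force: 61.5
time: 4.75
tool_pos: [0.464, -0.2542, 0.1265]
tool_rot: [-0.001, 0.977, 0.214, -0.001]
contact_force: [-0.4, -0.2, -4.5]
gripper_width: 0.399
grasp_force: 61.6
pos [ 0.4644 -0.2542  0.127 ] yawy -65.3 d [-0.0015  0.0007  0.0869] rot [-0.0015  0.0006  0.    ] j6 0.5 t 4.8
```

View pics/t2.png

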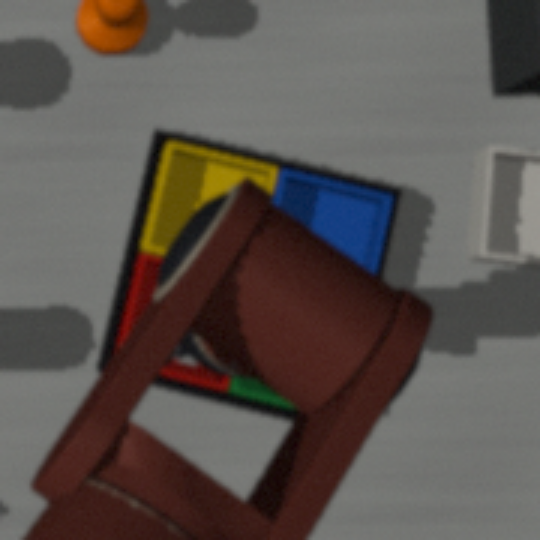

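The arm hides the bin from above, and the wrist is over it as planned. I'll lower and check the force.

```bash
python3 -m inch '[{"dx":0,"dy":0,"dz":0.03,"rx":0,"ry":0,"rz":0},{"dx":0,"dy":0,"dz":0.06,"rx":0,"ry":0,"rz":0},{"dx":0,"dy":0,"dz":0.075,"rx":0,"ry":0,"rz":0},{"dx":0,"dy":0,"dz":0.082,"rx":0,"ry":0,"rz":0},{"dx":0,"dy":0,"dz":0.082,"rx":0,"ry":0,"rz":0}]'; python3 -m inch '[{"dx":0,"dy":0,"dz":0.003,"rx":0,"ry":0,"rz":0},{"dx":0,"dy":0,"dz":0.003,"rx":0,"ry":0,"rz":0}]'
```

```text
time: 5.3
tool_pos: [0.4645, -0.2549, 0.0622]
tool_rot: [-0.001, 0.977, 0.214, -0.0]
contact_force: [0.1, -0.6, -5.3]
gripper_width: 0.399
grasp_force: 61.5
time: 5.5
tool_pos: [0.4654, -0.256, 0.0615]
tool_rot: [0.001, 0.977, 0.214, 0.001]
contact_force: [0.2, -0.0, -4.9]
gripper_width: 0.398
grasp_force: 61.6
```

```bash
python3 -m inch '[{"dx":0,"dy":0,"dz":0.003,"rx":0,"ry":0,"rz":0},{"dx":0,"dy":0,"dz":0.003,"rx":0,"ry":0,"rz":0},{"dx":0,"dy":0,"dz":0.003,"rx":0,"ry":0,"rz":0}]';python3 -m inch '[{"dx":0,"dy":0,"dz":0.003,"rx":0,"ry":0,"rz":0},{"dx":0,"dy":0,"dz":0.003,"rx":0,"ry":0,"rz":0},{"dx":0,"dy":0,"dz":0.003,"rx":0,"ry":0,"rz":0}]'
```

```text
time: 5.8
tool_pos: [0.4647, -0.2556, 0.0583]
tool_rot: [0.0, 0.977, 0.214, 0.0]
contact_force: [0.3, 1.3, -4.0]
gripper_width: 0.396
grasp_force: 61.6
time: 6.1
tool_pos: [0.465, -0.2559, 0.0579]
tool_rot: [0.0, 0.977, 0.214, -0.0]
contact_force: [-4.9, 3.0, 7.3]
gripper_width: 0.395
grasp_force: 62.7
```

It has touched the floor. I'll release partly, then lift.

```bash
python3 -m inch '[{"dx":0,"dy":0,"dz":0,"rx":0,"ry":0,"rz":0},{"dx":0,"dy":0,"dz":0,"rx":0,"ry":0,"rz":0},{"dx":0,"dy":0,"dz":0,"rx":0,"ry":0,"rz":0}]' 0.5;python3 -m inch '[{"dx":0,"dy":0,"dz":-0.04,"rx":0,"ry":0,"rz":0},{"dx":0,"dy":0,"dz":-0.09,"rx":0,"ry":0,"rz":0},{"dx":0,"dy":0,"dz":-0.12,"rx":0,"ry":0,"rz":0},{"dx":0,"dy":0,"dz":-0.12,"rx":0,"ry":0,"rz":0}]'; python3 -c "
from h import *
plan((.570,.059,.15),0)"
```

```text
time: 6.4
tool_pos: [0.4651, -0.2559, 0.0562]
tool_rot: [0.0, 0.977, 0.214, 0.0]
contact_force: [-0.7, 0.4, -0.1]
gripper_width: 0.751
grasp_force: 0.0
time: 6.8
tool_pos: [0.4672, -0.2574, 0.1569]
tool_rot: [0.004, 0.977, 0.214, 0.003]
contact_force: [0.4, -0.4, -0.6]
gripper_width: 0.75
grasp_force: 0.0
pos [ 0.4672 -0.2574  0.1569] yawy -65.3 d [ 0.2819 -0.3058  0.0074] rot [ 0.0056 -0.003  -0.76  ] j6 0.5 t 6.8
```

```bash
python3 -m inch '[{"dx":0.28,"dy":-0.304,"dz":0,"rx":0,"ry":0,"rz":-0.53},{"dx":0.28,"dy":-0.304,"dz":0,"rx":0,"ry":0,"rz":-0.53},{"dx":0.28,"dy":-0.304,"dz":0,"rx":0,"ry":0,"rz":-0.53},{"dx":0.28,"dy":-0.304,"dz":0,"rx":0,"ry":0,"rz":-0.53},{"dx":0.28,"dy":-0.304,"dz":0,"rx":0,"ry":0,"rz":-0.53}]' ; python3 -m inch '[{"dx":0,"dy":0,"dz":0,"rx":0,"ry":0,"rz":0},{"dx":0,"dy":0,"dz":0,"rx":0,"ry":0,"rz":0}]'; python3 -c "
from h import *
plan((.570,.059,.15),-20)"
```

```text
time: 7.3
tool_pos: [0.5415, -0.0157, 0.1504]
tool_rot: [-0.0, 0.829, 0.559, -0.0]
contact_force: [0.3, 0.2, -0.6]
gripper_width: 0.753
grasp_force: 0.0
time: 7.5
tool_pos: [0.5413, -0.0166, 0.1503]
tool_rot: [-0.001, 0.83, 0.558, -0.001]
contact_force: [-0.4, -0.3, -0.3]
gripper_width: 0.749
grasp_force: 0.0
pos [ 0.5413 -0.0166  0.1503] yawy -22.2 d [ 0.101  -0.0025  0.0003] rot [-0.0012  0.0006 -0.0259] j6 0.22 t 7.5
```

```bash
python3 -m inch '[{"dx":0.05,"dy":-0.001,"dz":0,"rx":0,"ry":0,"rz":0},{"dx":0.101,"dy":-0.0025,"dz":0,"rx":0,"ry":0,"rz":0},{"dx":0.101,"dy":-0.0025,"dz":0,"rx":0,"ry":0,"rz":0},{"dx":0.101,"dy":-0.0025,"dz":0,"rx":0,"ry":0,"rz":0}]'
python3 - <<'E'
from h import *
c=optics.camera_info("wrist"); im=optics.grab_frame("wrist"); cv2.imwrite("pics/w2.png",im[:,:,::-1])
for uv,a,m in blobs(im,"green",300):
    r=cv2.minEnclosingCircle(np.argwhere(m)[:,::-1].astype(np.float32)); print(uv,a,r,onplane(c,uv,.08)[:2].round(4))
cv2.imwrite("pics/t3.png",cv2.resize(optics.grab_frame("top")[170:310,320:460,::-1],None,fx=3,fy=3))
plan((.570,.059,.052))
E
```

```text
time: 7.9
tool_pos: [0.5703, 0.0568, 0.1508]
tool_rot: [-0.0, 0.831, 0.556, -0.001]
contact_force: [-0.0, -0.0, -0.1]
gripper_width: 0.75
grasp_force: 0.0
(np.float64(281.5), np.float64(213.2)) 1782 ((279.83984375, 213.27932739257812), 29.856138229370117) [0.576  0.0622]
pos [0.5702 0.0562 0.1511] yawy -22.5 d [ 0.0033 -0.0015  0.1238] rot [-0.0005  0.0006  0.    ] j6 0.36 t 8.0
```

View pics/w2.png

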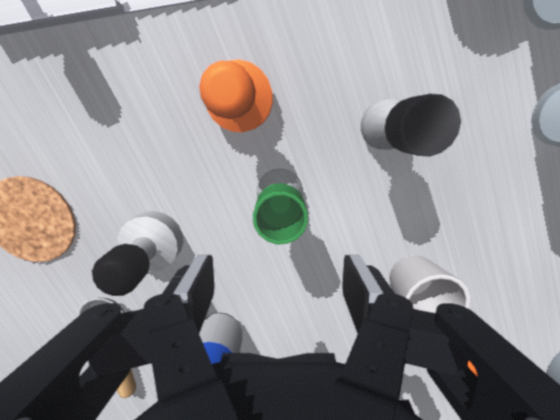

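View pics/t3.png

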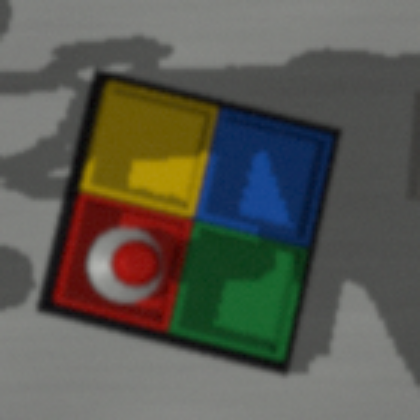

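The tamper stands upright in the red bin, at (125,265) in the top crop. The wrist view shows the green cup at (281,213), with the fingers clear of the orange tamper at (237,95). I'll descend and grip.

```bash
python3 -m inch '[{"dx":0.005,"dy":0,"dz":0.05,"rx":0,"ry":0,"rz":0},{"dx":0.005,"dy":0,"dz":0.1,"rx":0,"ry":0,"rz":0},{"dx":0.005,"dy":0,"dz":0.124,"rx":0,"ry":0,"rz":0},{"dx":0.005,"dy":0,"dz":0.124,"rx":0,"ry":0,"rz":0},{"dx":0.005,"dy":0,"dz":0.124,"rx":0,"ry":0,"rz":0}]'; python3 -m inch '[{"dx":0,"dy":0,"dz":0,"rx":0,"ry":0,"rz":0},{"dx":0,"dy":0,"dz":0,"rx":0,"ry":0,"rz":0},{"dx":0,"dy":0,"dz":0,"rx":0,"ry":0,"rz":0},{"dx":0,"dy":0,"dz":0,"rx":0,"ry":0,"rz":0},{"dx":0,"dy":0,"dz":0,"rx":0,"ry":0,"rz":0}]' -1;python3 -m inch '[{"dx":0,"dy":0,"dz":-0.03,"rx":0,"ry":0,"rz":0},{"dx":0,"dy":0,"dz":-0.07,"rx":0,"ry":0,"rz":0},{"dx":0,"dy":0,"dz":-0.13,"rx":0,"ry":0,"rz":0},{"dx":0,"dy":0,"dz":-0.13,"rx":0,"ry":0,"rz":0},{"dx":0,"dy":0,"dz":-0.13,"rx":0,"ry":0,"rz":0}]'; python3 -c "
from h import *
plan((.50,-.18,.16));plan((.4406,-.3431,.16))"
```

```text
time: 8.5
tool_pos: [0.5722, 0.0603, 0.0528]
tool_rot: [0.0, 0.831, 0.556, -0.0]
contact_force: [-0.2, -0.7, 0.3]
gripper_width: 0.748
grasp_force: 0.0
time: 9.0
tool_pos: [0.574, 0.0612, 0.0552]
tool_rot: [0.001, 0.831, 0.557, 0.002]
contact_force: [-1.7, -0.2, 6.0]
gripper_width: 0.461
grasp_force: 60.9
time: 9.5
tool_pos: [0.5733, 0.0615, 0.1586]
tool_rot: [0.001, 0.831, 0.557, 0.002]
contact_force: [0.2, 0.6, -1.1]
gripper_width: 0.457
grasp_force: 60.8
pos [0.5733 0.0615 0.1586] yawy -22.3 d [-0.314   0.03   -0.0021] rot [ 0.0026 -0.001   0.    ] j6 0.37 t 9.5
pos [0.5733 0.0615 0.1586] yawy -22.3 d [-0.5308  0.0388 -0.0024] rot [ 0.0026 -0.001   0.    ] j6 0.37 t 9.5
```

```bash
python3 -m inch '[{"dx":-0.53,"dy":0.039,"dz":-0.02,"rx":0,"ry":0,"rz":0},{"dx":-0.53,"dy":0.039,"dz":-0.02,"rx":0,"ry":0,"rz":0},{"dx":-0.53,"dy":0.039,"dz":-0.02,"rx":0,"ry":0,"rz":0},{"dx":-0.53,"dy":0.039,"dz":-0.02,"rx":0,"ry":0,"rz":0},{"dx":-0.53,"dy":0.039,"dz":-0.02,"rx":0,"ry":0,"rz":0}]' ; python3 -m inch '[{"dx":-0.1,"dy":0.0,"dz":-0.01,"rx":0,"ry":0,"rz":0},{"dx":-0.16,"dy":0.0,"dz":-0.01,"rx":0,"ry":0,"rz":0},{"dx":-0.21,"dy":0.0,"dz":-0.01,"rx":0,"ry":0,"rz":0},{"dx":-0.21,"dy":0.0,"dz":-0.01,"rx":0,"ry":0,"rz":0}]'; python3 -m inch '[{"dx":0,"dy":0,"dz":0,"rx":0,"ry":0,"rz":0},{"dx":0,"dy":0,"dz":0,"rx":0,"ry":0,"rz":0}]'; python3 -c "
from h import *
plan((.4406,-.3431,.0645))"
```

```text
time: 10.0
tool_pos: [0.4922, -0.1768, 0.1635]
tool_rot: [-0.002, 0.831, 0.557, -0.001]
contact_force: [1.1, -0.2, -1.4]
gripper_width: 0.457
grasp_force: 60.9
time: 10.4
tool_pos: [0.4277, -0.334, 0.1717]
tool_rot: [-0.001, 0.832, 0.555, -0.001]
contact_force: [0.8, 0.3, -1.0]
gripper_width: 0.453
grasp_force: 60.9
time: 10.6
tool_pos: [0.4297, -0.3304, 0.1719]
tool_rot: [-0.002, 0.831, 0.556, -0.0]
contact_force: [-0.1, 0.3, -1.6]
gripper_width: 0.454
grasp_force: 60.9
pos [ 0.4297 -0.3304  0.1719] yawy -22.4 d [-0.0098  0.019   0.1341] rot [-0.002  -0.0013  0.    ] j6 -0.4 t 10.6
```

```bash
python3 -m inch '[{"dx":-0.01,"dy":0.019,"dz":0.02,"rx":0,"ry":0,"rz":0},{"dx":-0.01,"dy":0.019,"dz":0.07,"rx":0,"ry":0,"rz":0},{"dx":-0.01,"dy":0.019,"dz":0.11,"rx":0,"ry":0,"rz":0},{"dx":-0.01,"dy":0.019,"dz":0.132,"rx":0,"ry":0,"rz":0},{"dx":-0.01,"dy":0.019,"dz":0.132,"rx":0,"ry":0,"rz":0}]'; python3 -m inch '[{"dx":0,"dy":0,"dz":0.002,"rx":0,"ry":0,"rz":0},{"dx":0,"dy":0,"dz":0.002,"rx":0,"ry":0,"rz":0},{"dx":0,"dy":0,"dz":0.002,"rx":0,"ry":0,"rz":0}]'
```

```text
time: 11.1
tool_pos: [0.4406, -0.3412, 0.0649]
tool_rot: [-0.003, 0.83, 0.558, -0.001]
contact_force: [-0.6, 0.1, -0.5]
gripper_width: 0.456
grasp_force: 61.9
time: 11.4
tool_pos: [0.442, -0.3443, 0.0672]
tool_rot: [0.0, 0.831, 0.557, 0.0]
contact_force: [0.7, 0.6, -2.0]
gripper_width: 0.46
grasp_force: 62.0
```

```bash
for i in 1; do python3 -m inch '[{"dx":0,"dy":0,"dz":0.003,"rx":0,"ry":0,"rz":0},{"dx":0,"dy":0,"dz":0.003,"rx":0,"ry":0,"rz":0},{"dx":0,"dy":0,"dz":0.003,"rx":0,"ry":0,"rz":0}]'; done; python3 -m inch '[{"dx":0,"dy":0,"dz":0.002,"rx":0,"ry":0,"rz":0},{"dx":0,"dy":0,"dz":0.002,"rx":0,"ry":0,"rz":0},{"dx":0,"dy":0,"dz":0.002,"rx":0,"ry":0,"rz":0}]'
```

```text
time: 11.7
tool_pos: [0.4415, -0.3446, 0.0643]
tool_rot: [0.0, 0.831, 0.557, 0.0]
contact_force: [0.5, -1.0, -1.9]
gripper_width: 0.459
grasp_force: 62.0
time: 12.0
tool_pos: [0.4417, -0.3448, 0.0629]
tool_rot: [0.0, 0.831, 0.557, 0.0]
contact_force: [0.1, -0.4, -0.8]
gripper_width: 0.459
grasp_force: 62.1
```

```bash
python3 -m inch '[{"dx":0,"dy":0,"dz":0.002,"rx":0,"ry":0,"rz":0},{"dx":0,"dy":0,"dz":0.002,"rx":0,"ry":0,"rz":0},{"dx":0,"dy":0,"dz":0.002,"rx":0,"ry":0,"rz":0}]'; python3 -m inch '[{"dx":0,"dy":0,"dz":0.002,"rx":0,"ry":0,"rz":0},{"dx":0,"dy":0,"dz":0.002,"rx":0,"ry":0,"rz":0},{"dx":0,"dy":0,"dz":0.002,"rx":0,"ry":0,"rz":0}]'
```

```text
time: 12.3
tool_pos: [0.4419, -0.345, 0.0628]
tool_rot: [0.0, 0.831, 0.557, -0.0]
contact_force: [-1.6, 1.9, 7.0]
gripper_width: 0.457
grasp_force: 62.6
time: 12.6
tool_pos: [0.442, -0.3452, 0.0627]
tool_rot: [0.0, 0.831, 0.557, -0.0]
contact_force: [-4.8, 3.8, 15.6]
gripper_width: 0.456
grasp_force: 63.2
```

```bash
python3 -m inch '[{"dx":0,"dy":0,"dz":-0.003,"rx":0,"ry":0,"rz":0},{"dx":0,"dy":0,"dz":-0.003,"rx":0,"ry":0,"rz":0},{"dx":0,"dy":0,"dz":-0.003,"rx":0,"ry":0,"rz":0}]' 0.4;python3 -m inch '[{"dx":0,"dy":0,"dz":-0.04,"rx":0,"ry":0,"rz":0},{"dx":0,"dy":0,"dz":-0.09,"rx":0,"ry":0,"rz":0},{"dx":0,"dy":0,"dz":-0.13,"rx":0,"ry":0,"rz":0},{"dx":0,"dy":0,"dz":-0.13,"rx":0,"ry":0,"rz":0}]'; python3 -c "
from h import *
plan((.4515,-.060,.165))"
```

```text
time: 12.9
tool_pos: [0.4415, -0.3444, 0.0616]
tool_rot: [-0.0, 0.831, 0.557, 0.0]
contact_force: [-0.3, -0.5, -0.1]
gripper_width: 0.7
grasp_force: 0.0
time: 13.3
tool_pos: [0.4439, -0.3469, 0.1718]
tool_rot: [0.005, 0.831, 0.557, 0.001]
contact_force: [1.3, -0.2, 0.6]
gripper_width: 0.699
grasp_force: 0.0
pos [ 0.4439 -0.3469  0.1718] yawy -22.3 d [ 0.3353 -0.1276  0.006 ] rot [0.0063 0.0027 0.    ] j6 -0.41 t 13.3
```

```bash
python3 -m inch '[{"dx":0.333,"dy":-0.125,"dz":0.007,"rx":0.003,"ry":0,"rz":0},{"dx":0.333,"dy":-0.125,"dz":0.007,"rx":0.003,"ry":0,"rz":0},{"dx":0.333,"dy":-0.125,"dz":0.007,"rx":0.003,"ry":0,"rz":0},{"dx":0.333,"dy":-0.125,"dz":0.007,"rx":0.003,"ry":0,"rz":0},{"dx":0.333,"dy":-0.125,"dz":0.007,"rx":0.003,"ry":0,"rz":0}]' 0.9 ; python3 -m inch '[{"dx":0,"dy":0,"dz":0,"rx":0,"ry":0,"rz":0},{"dx":0,"dy":0,"dz":0,"rx":0,"ry":0,"rz":0}]'
python3 - <<'E'
from h import *
plan((.4515,-.060,.15),-22)
c=optics.camera_info("wrist"); im=optics.grab_frame("wrist")
for uv,a,m in blobs(im,"blue",300): print(uv,a,onplane(c,uv,.072)[:2].round(4))
E
```

```text
time: 13.8
tool_pos: [0.4484, -0.0927, 0.1597]
tool_rot: [-0.002, 0.831, 0.556, -0.002]
contact_force: [1.1, 0.3, 0.2]
gripper_width: 0.948
grasp_force: 0.0
time: 14.0
tool_pos: [0.4488, -0.0935, 0.1599]
tool_rot: [-0.002, 0.83, 0.558, -0.002]
contact_force: [-0.5, -1.0, -0.7]
gripper_width: 0.954
grasp_force: 0.0
pos [ 0.4488 -0.0935  0.1599] yawy -22.2 d [ 0.0401 -0.0127  0.0125] rot [-0.0038  0.0003 -0.0022] j6 0.02 t 14.0
(np.float64(263.6), np.float64(180.8)) 1681 [ 0.4494 -0.0636]
(np.float64(448.6), np.float64(401.3)) 1733 [ 0.5305 -0.3288]
```

```bash
python3 -m inch '[{"dx":0.039,"dy":-0.0127,"dz":0,"rx":0,"ry":0,"rz":0},{"dx":0.039,"dy":-0.0127,"dz":0.02,"rx":0,"ry":0,"rz":0},{"dx":0.039,"dy":-0.0127,"dz":0.07,"rx":0,"ry":0,"rz":0},{"dx":0.039,"dy":-0.0127,"dz":0.11,"rx":0,"ry":0,"rz":0},{"dx":0.039,"dy":-0.0127,"dz":0.138,"rx":0,"ry":0,"rz":0}]'; python3 -m inch '[{"dx":0,"dy":0,"dz":0,"rx":0,"ry":0,"rz":0},{"dx":0,"dy":0,"dz":0,"rx":0,"ry":0,"rz":0}]';python3 -m inch '[{"dx":0,"dy":0,"dz":0,"rx":0,"ry":0,"rz":0},{"dx":0,"dy":0,"dz":0,"rx":0,"ry":0,"rz":0},{"dx":0,"dy":0,"dz":0,"rx":0,"ry":0,"rz":0},{"dx":0,"dy":0,"dz":0,"rx":0,"ry":0,"rz":0},{"dx":0,"dy":0,"dz":0,"rx":0,"ry":0,"rz":0}]' -1
```

```text
time: 14.55
tool_pos: [0.4498, -0.063, 0.0478]
tool_rot: [-0.003, 0.831, 0.556, -0.002]
contact_force: [0.9, -0.6, 0.5]
gripper_width: 0.948
grasp_force: 0.0
time: 14.75
tool_pos: [0.4513, -0.0629, 0.0506]
tool_rot: [-0.002, 0.831, 0.556, -0.002]
contact_force: [0.2, -0.4, 1.0]
gripper_width: 0.953
grasp_force: 0.0
time: 15.25
tool_pos: [0.4526, -0.0623, 0.0529]
tool_rot: [-0.001, 0.831, 0.557, -0.0]
contact_force: [-1.9, -0.3, 5.5]
gripper_width: 0.597
grasp_force: 61.7
```

```bash
python3 -m inch '[{"dx":0,"dy":0,"dz":-0.03,"rx":0,"ry":0,"rz":0},{"dx":0,"dy":0,"dz":-0.07,"rx":0,"ry":0,"rz":0},{"dx":0,"dy":0,"dz":-0.12,"rx":0,"ry":0,"rz":0},{"dx":0,"dy":0,"dz":-0.155,"rx":0,"ry":0,"rz":0},{"dx":0,"dy":0,"dz":-0.155,"rx":0,"ry":0,"rz":0}]'; python3 -c "
from h import *
plan((.5286,-.3659,.175))"
```

```text
time: 15.75
tool_pos: [0.455, -0.0629, 0.1809]
tool_rot: [0.003, 0.831, 0.557, 0.002]
contact_force: [1.3, -0.5, -1.7]
gripper_width: 0.596
grasp_force: 63.0
pos [ 0.455  -0.0629  0.1809] yawy -22.3 d [-0.3154  0.2289  0.0087] rot [ 0.0047 -0.0007  0.    ] j6 0.09 t 15.8
```

```bash
python3 -m inch '[{"dx":-0.315,"dy":0.229,"dz":0,"rx":0,"ry":0,"rz":0},{"dx":-0.315,"dy":0.229,"dz":0,"rx":0,"ry":0,"rz":0},{"dx":-0.315,"dy":0.229,"dz":0,"rx":0,"ry":0,"rz":0},{"dx":-0.315,"dy":0.229,"dz":0,"rx":0,"ry":0,"rz":0},{"dx":-0.315,"dy":0.229,"dz":0,"rx":0,"ry":0,"rz":0}]' ; python3 -m inch '[{"dx":-0.055,"dy":0.04,"dz":0,"rx":0,"ry":0,"rz":0},{"dx":-0.055,"dy":0.04,"dz":0,"rx":0,"ry":0,"rz":0},{"dx":-0.055,"dy":0.04,"dz":0,"rx":0,"ry":0,"rz":0},{"dx":-0.055,"dy":0.04,"dz":0,"rx":0,"ry":0,"rz":0}]'; python3 -c "
from h import *
plan((.5286,-.3659,.0645))"
```

```text
time: 16.25
tool_pos: [0.5105, -0.3065, 0.1724]
tool_rot: [-0.003, 0.831, 0.557, -0.001]
contact_force: [0.8, 0.6, -1.0]
gripper_width: 0.595
grasp_force: 63.1
time: 16.65
tool_pos: [0.5232, -0.3564, 0.1727]
tool_rot: [-0.003, 0.831, 0.557, -0.001]
contact_force: [0.4, 0.1, -2.1]
gripper_width: 0.6
grasp_force: 63.3
pos [ 0.5232 -0.3564  0.1727] yawy -22.3 d [-0.0085  0.0116  0.1351] rot [-0.0043 -0.0007  0.    ] j6 -0.33 t 16.6
```

```bash
python3 -m inch '[{"dx":-0.0085,"dy":0.0116,"dz":0.02,"rx":0,"ry":0,"rz":0},{"dx":-0.0085,"dy":0.0116,"dz":0.07,"rx":0,"ry":0,"rz":0},{"dx":-0.0085,"dy":0.0116,"dz":0.11,"rx":0,"ry":0,"rz":0},{"dx":-0.0085,"dy":0.0116,"dz":0.135,"rx":0,"ry":0,"rz":0},{"dx":-0.0085,"dy":0.0116,"dz":0.135,"rx":0,"ry":0,"rz":0}]'; python3 -m inch '[{"dx":0,"dy":0,"dz":0.002,"rx":0,"ry":0,"rz":0},{"dx":0,"dy":0,"dz":0.002,"rx":0,"ry":0,"rz":0},{"dx":0,"dy":0,"dz":0.002,"rx":0,"ry":0,"rz":0}]';  python3 -m inch '[{"dx":0,"dy":0,"dz":0.0025,"rx":0,"ry":0,"rz":0},{"dx":0,"dy":0,"dz":0.0025,"rx":0,"ry":0,"rz":0},{"dx":0,"dy":0,"dz":0.0025,"rx":0,"ry":0,"rz":0}]'
```

```text
time: 17.15
tool_pos: [0.5274, -0.3639, 0.0625]
tool_rot: [-0.005, 0.83, 0.557, -0.002]
contact_force: [0.5, -0.4, -1.6]
gripper_width: 0.596
grasp_force: 62.8
time: 17.45
tool_pos: [0.5301, -0.3677, 0.066]
tool_rot: [-0.0, 0.831, 0.557, -0.001]
contact_force: [0.2, -0.6, -1.7]
gripper_width: 0.597
grasp_force: 62.8
time: 17.75
tool_pos: [0.5293, -0.3675, 0.0623]
tool_rot: [-0.002, 0.831, 0.557, -0.001]
contact_force: [0.6, -0.0, -1.2]
gripper_width: 0.599
grasp_force: 62.8
```

```bash
python3 -m inch '[{"dx":0,"dy":0,"dz":0.002,"rx":0,"ry":0,"rz":0},{"dx":0,"dy":0,"dz":0.002,"rx":0,"ry":0,"rz":0},{"dx":0,"dy":0,"dz":0.002,"rx":0,"ry":0,"rz":0}]';  python3 -m inch '[{"dx":0,"dy":0,"dz":0.002,"rx":0,"ry":0,"rz":0},{"dx":0,"dy":0,"dz":0.002,"rx":0,"ry":0,"rz":0},{"dx":0,"dy":0,"dz":0.002,"rx":0,"ry":0,"rz":0}]'
```

```text
time: 18.05
tool_pos: [0.5291, -0.3674, 0.0604]
tool_rot: [-0.002, 0.831, 0.557, -0.001]
contact_force: [-0.2, 0.1, -1.2]
gripper_width: 0.597
grasp_force: 62.8
time: 18.35
tool_pos: [0.5293, -0.3676, 0.0601]
tool_rot: [-0.002, 0.831, 0.557, -0.001]
contact_force: [-2.3, 1.5, 4.8]
gripper_width: 0.593
grasp_force: 63.3
```

```bash
python3 -m inch '[{"dx":0,"dy":0,"dz":-0.002,"rx":0,"ry":0,"rz":0},{"dx":0,"dy":0,"dz":-0.002,"rx":0,"ry":0,"rz":0},{"dx":0,"dy":0,"dz":-0.002,"rx":0,"ry":0,"rz":0}]' 0.7;python3 -m inch '[{"dx":0,"dy":0,"dz":-0.04,"rx":0,"ry":0,"rz":0},{"dx":0,"dy":0,"dz":-0.09,"rx":0,"ry":0,"rz":0},{"dx":0,"dy":0,"dz":-0.14,"rx":0,"ry":0,"rz":0},{"dx":0,"dy":0,"dz":-0.14,"rx":0,"ry":0,"rz":0}]'; python3 -c "
from h import *
plan((.49,.10,.18)); plan((.4505,.301,.18))"
```

```text
time: 18.65
tool_pos: [0.5294, -0.3674, 0.0604]
tool_rot: [-0.002, 0.831, 0.557, -0.001]
contact_force: [0.3, 0.2, 0.0]
gripper_width: 0.851
grasp_force: 0.0
time: 19.05
tool_pos: [0.533, -0.3703, 0.1808]
tool_rot: [0.005, 0.831, 0.557, 0.001]
contact_force: [0.7, -0.3, 0.4]
gripper_width: 0.852
grasp_force: 0.0
pos [ 0.533  -0.3703  0.1808] yawy -22.3 d [ 0.5233 -0.2731 -0.0035] rot [0.0055 0.0029 0.    ] j6 -0.33 t 19.1
pos [ 0.533  -0.3703  0.1808] yawy -22.3 d [ 0.737  -0.4143 -0.0056] rot [0.0055 0.0029 0.    ] j6 -0.33 t 19.1
```

```bash
python3 -m inch '[{"dx":0.737,"dy":-0.414,"dz":0,"rx":0.003,"ry":0,"rz":0},{"dx":0.737,"dy":-0.414,"dz":0,"rx":0.003,"ry":0,"rz":0},{"dx":0.737,"dy":-0.414,"dz":0,"rx":0.003,"ry":0,"rz":0},{"dx":0.737,"dy":-0.414,"dz":0,"rx":0.003,"ry":0,"rz":0},{"dx":0.737,"dy":-0.414,"dz":0,"rx":0.003,"ry":0,"rz":0}]' 0.6 >/dev/null; python3 -m inch '[{"dx":0.46,"dy":-0.26,"dz":0,"rx":0,"ry":0,"rz":0},{"dx":0.46,"dy":-0.26,"dz":0,"rx":0,"ry":0,"rz":0},{"dx":0.46,"dy":-0.26,"dz":0,"rx":0,"ry":0,"rz":0},{"dx":0.46,"dy":-0.26,"dz":0,"rx":0,"ry":0,"rz":0},{"dx":0.46,"dy":-0.26,"dz":0,"rx":0,"ry":0,"rz":0}]'
python3 - <<'E'
from h import *
cv2.imwrite("pics/t4.png",cv2.resize(optics.grab_frame("top")[170:310,320:460,::-1],None,fx=3,fy=3))
plan((.4505,.301,.17))
E
```

```text
time: 20.05
tool_pos: [0.4675, 0.1305, 0.1737]
tool_rot: [-0.004, 0.831, 0.557, -0.002]
contact_force: [1.4, 0.2, 0.8]
gripper_width: 0.796
grasp_force: 0.0
pos [0.466  0.137  0.1737] yawy -22.0 d [ 0.1827 -0.0947  0.0067] rot [-0.008  -0.0033  0.    ] j6 0.51 t 20.1
```

View pics/t4.png

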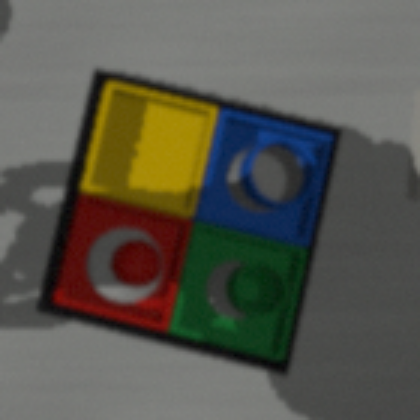

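The red tamper (125,265), green jigger (245,285) and blue cup (268,175) all stand in their bins. I'll move above the rail stop next.

```bash
python3 -m inch '[{"dx":0.183,"dy":-0.094,"dz":0.0,"rx":-0.004,"ry":-0.002,"rz":0},{"dx":0.183,"dy":-0.094,"dz":0.0,"rx":-0.004,"ry":-0.002,"rz":0},{"dx":0.183,"dy":-0.094,"dz":0.0,"rx":-0.004,"ry":-0.002,"rz":0},{"dx":0.183,"dy":-0.094,"dz":0.0,"rx":-0.004,"ry":-0.002,"rz":0},{"dx":0.183,"dy":-0.094,"dz":0.0,"rx":-0.004,"ry":-0.002,"rz":0}]'; python3 -m inch '[{"dx":0,"dy":0,"dz":0,"rx":0,"ry":0,"rz":0},{"dx":0,"dy":0,"dz":0,"rx":0,"ry":0,"rz":0}]'
python3 - <<'E'
from h import *
c=optics.camera_info("wrist"); im=optics.grab_frame("wrist"); cv2.imwrite("pics/w5.png",im[:,:,::-1])
print({k:np.array(v).round(4).tolist() for k,v in c.items()})
for uv,a,m in blobs(im,"yellow",200): print(uv,a,onplane(c,uv,.076)[:2].round(4))
plan((.4505,.301,.052))
E
```

```text
time: 20.6
tool_pos: [0.4538, 0.294, 0.1742]
tool_rot: [-0.0, 0.83, 0.558, -0.003]
contact_force: [-0.3, -0.1, 0.3]
gripper_width: 0.803
grasp_force: 0.0
time: 20.8
tool_pos: [0.4547, 0.2912, 0.1745]
tool_rot: [-0.0, 0.831, 0.556, -0.002]
contact_force: [-0.3, 0.1, 0.5]
gripper_width: 0.797
grasp_force: 0.0
{'fx': 304.6305, 'fy': 304.6305, 'cx': 277.9126, 'cy': 210.65, 'R': [[0.9241, -0.3822, -0.0025], [-0.3657, -0.8861, 0.2849], [-0.1111, -0.2623, -0.9586]], 't': [-0.3091, 0.4033, 0.4513]}
(np.float64(268.7), np.float64(201.4)) 1329 [0.4514 0.3018]
pos [0.4548 0.2911 0.1747] yawy -22.5 d [ 0.0099 -0.0092  0.1533] rot [-0.002   0.0023  0.    ] j6 0.82 t 20.9
```

View pics/w5.png

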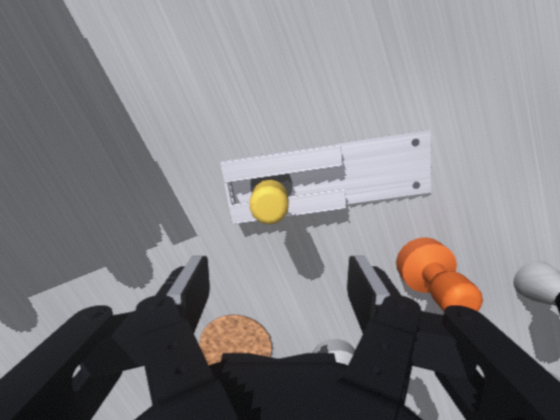

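The rail runs from its closed end at (228,190) to its open plate at (431,160), with lips ending near column 343. The knob is at (269,201).

Run:
```python
from h import *
c=optics.camera_info("wrist")
def f(u,z): return onplane(c,u,z)[:2]
for p,q,z,z2 in(((222,162),(340,147),.018,.018),((233,222),(346,207),.018,.018),((225,180),(342,164),.018,.018),((228,192),(431,161),.018,.006)):
    a,b=f(p,z),f(q,z2);d=b-a;print(a.round(4),b.round(4),np.degrees(np.arctan2(d[1],d[0])).round(1))
```

```text
[0.4171 0.3425] [0.5285 0.312 ] -15.3
[0.401  0.2822] [0.5143 0.2528] -14.5
[0.4122 0.3253] [0.5249 0.2958] -14.6
[0.4097 0.313 ] [0.611  0.2617] -14.3
```

```bash
python3 -m inch '[{"dx":0.0105,"dy":-0.009,"dz":0.04,"rx":0,"ry":0,"rz":0},{"dx":0.0105,"dy":-0.009,"dz":0.09,"rx":0,"ry":0,"rz":0},{"dx":0.0105,"dy":-0.009,"dz":0.13,"rx":0,"ry":0,"rz":0},{"dx":0.0105,"dy":-0.009,"dz":0.152,"rx":0,"ry":0,"rz":0},{"dx":0.0105,"dy":-0.009,"dz":0.152,"rx":0,"ry":0,"rz":0}]'; python3 -m inch '[{"dx":0,"dy":0,"dz":0,"rx":0,"ry":0,"rz":0},{"dx":0,"dy":0,"dz":0,"rx":0,"ry":0,"rz":0}]'; python3 -c "
from h import *
plan((.451,.3015,.052))"
```

```text
time: 21.35
tool_pos: [0.4484, 0.3005, 0.0498]
tool_rot: [-0.001, 0.831, 0.556, -0.005]
contact_force: [0.2, 0.1, 0.0]
gripper_width: 0.8
grasp_force: 0.0
time: 21.55
tool_pos: [0.452, 0.3031, 0.0553]
tool_rot: [-0.0, 0.831, 0.556, -0.0]
contact_force: [-0.4, -0.8, 0.9]
gripper_width: 0.797
grasp_force: 0.0
pos [0.452  0.3031 0.0553] yawy -22.4 d [-0.0023 -0.0004  0.0041] rot [-0.0005  0.0003  0.    ] j6 0.84 t 21.6
```

```bash
python3 -m inch '[{"dx":-0.002,"dy":0,"dz":0.003,"rx":0,"ry":0,"rz":0},{"dx":-0.002,"dy":0,"dz":0.003,"rx":0,"ry":0,"rz":0}]'; python3 -m inch '[{"dx":0,"dy":0,"dz":0,"rx":0,"ry":0,"rz":0},{"dx":0,"dy":0,"dz":0,"rx":0,"ry":0,"rz":0},{"dx":0,"dy":0,"dz":0,"rx":0,"ry":0,"rz":0},{"dx":0,"dy":0,"dz":0,"rx":0,"ry":0,"rz":0},{"dx":0,"dy":0,"dz":0,"rx":0,"ry":0,"rz":0}]' -1; python3 -m inch '[{"dx":0,"dy":0,"dz":0,"rx":0,"ry":0,"rz":0},{"dx":0,"dy":0,"dz":0,"rx":0,"ry":0,"rz":0}]'; python3 -c "
from h import *
p=state()['tool_pos']
plan(p+[.121,-.0313,.0]);plan(p+[.0,0,.001])"
```

```text
time: 21.75
tool_pos: [0.4504, 0.3015, 0.0518]
tool_rot: [-0.0, 0.831, 0.557, -0.001]
contact_force: [0.7, 0.4, 0.6]
gripper_width: 0.8
grasp_force: 0.0
time: 22.25
tool_pos: [0.4502, 0.3017, 0.0513]
tool_rot: [-0.0, 0.831, 0.557, -0.002]
contact_force: [-0.3, -0.4, 2.3]
gripper_width: 0.351
grasp_force: 59.8
time: 22.45
tool_pos: [0.4502, 0.3017, 0.0513]
tool_rot: [-0.0, 0.831, 0.557, -0.002]
contact_force: [-1.2, 1.1, 3.5]
gripper_width: 0.352
grasp_force: 59.8
pos [0.4502 0.3017 0.0513] yawy -22.3 d [ 0.0213  0.1548 -0.0004] rot [-0.0017  0.0016  0.    ] j6 0.84 t 22.4
pos [0.4502 0.3017 0.0513] yawy -22.3 d [-0.     -0.     -0.0012] rot [-0.0017  0.0016  0.    ] j6 0.84 t 22.4
```

Gripped. I'll slide in small steps with a 1 mm lift and watch the force.

```bash
python3 -m inch '[{"dx":0,"dy":0,"dz":-0.0015,"rx":0,"ry":0,"rz":0},{"dx":0.0014,"dy":0.01,"dz":-0.0015,"rx":0,"ry":0,"rz":0},{"dx":0.0028,"dy":0.02,"dz":-0.0015,"rx":0,"ry":0,"rz":0},{"dx":0.0041,"dy":0.03,"dz":-0.0015,"rx":0,"ry":0,"rz":0},{"dx":0.0055,"dy":0.04,"dz":-0.0015,"rx":0,"ry":0,"rz":0}]'; python3 -m inch '[{"dx":0.0014,"dy":0.01,"dz":0,"rx":0,"ry":0,"rz":0},{"dx":0.0028,"dy":0.02,"dz":0,"rx":0,"ry":0,"rz":0},{"dx":0.0041,"dy":0.03,"dz":0,"rx":0,"ry":0,"rz":0},{"dx":0.0055,"dy":0.04,"dz":0,"rx":0,"ry":0,"rz":0},{"dx":0.0055,"dy":0.04,"dz":0,"rx":0,"ry":0,"rz":0}]'; python3 -c "
from h import *
plan((.5712,.2704,.0523))"
```

```text
time: 22.95
tool_pos: [0.4817, 0.2929, 0.0514]
tool_rot: [-0.0, 0.831, 0.557, -0.003]
contact_force: [0.2, -0.3, -1.5]
gripper_width: 0.352
grasp_force: 59.4
time: 23.45
tool_pos: [0.5136, 0.285, 0.0521]
tool_rot: [-0.0, 0.831, 0.556, -0.002]
contact_force: [-0.1, -0.0, -1.4]
gripper_width: 0.352
grasp_force: 59.5
pos [0.5136 0.285  0.0521] yawy -22.4 d [ 0.0105  0.0736 -0.0004] rot [-0.0016  0.0017  0.    ] j6 0.77 t 23.4
```

```bash
python3 -m inch '[{"dx":0.0022,"dy":0.015,"dz":0,"rx":0,"ry":0,"rz":0},{"dx":0.0044,"dy":0.03,"dz":0,"rx":0,"ry":0,"rz":0},{"dx":0.0066,"dy":0.045,"dz":0,"rx":0,"ry":0,"rz":0},{"dx":0.0088,"dy":0.06,"dz":0,"rx":0,"ry":0,"rz":0},{"dx":0.011,"dy":0.074,"dz":0,"rx":0,"ry":0,"rz":0}]'; python3 -m inch '[{"dx":0,"dy":0.002,"dz":0,"rx":0,"ry":0,"rz":0},{"dx":0,"dy":0.002,"dz":0,"rx":0,"ry":0,"rz":0},{"dx":0,"dy":0.002,"dz":0,"rx":0,"ry":0,"rz":0}]'; python3 -m inch '[{"dx":0,"dy":0,"dz":-0.008,"rx":0,"ry":0,"rz":0},{"dx":0,"dy":0,"dz":-0.015,"rx":0,"ry":0,"rz":0},{"dx":0,"dy":0,"dz":-0.015,"rx":0,"ry":0,"rz":0}]'
```

```text
time: 23.95
tool_pos: [0.5718, 0.2705, 0.0517]
tool_rot: [-0.0, 0.831, 0.557, -0.002]
contact_force: [-0.1, 1.0, -1.5]
gripper_width: 0.355
grasp_force: 59.6
time: 24.25
tool_pos: [0.5716, 0.2703, 0.0514]
tool_rot: [-0.001, 0.831, 0.557, -0.002]
contact_force: [-0.3, -0.6, -1.7]
gripper_width: 0.354
grasp_force: 59.6
time: 24.55
tool_pos: [0.5728, 0.2708, 0.0655]
tool_rot: [-0.0, 0.831, 0.557, -0.001]
contact_force: [-0.0, 0.9, -1.2]
gripper_width: 0.35
grasp_force: 59.6
```

It's free. I'll lift and carry it to the yellow bin.

```bash
python3 -m inch '[{"dx":0,"dy":0,"dz":-0.05,"rx":0,"ry":0,"rz":0},{"dx":0,"dy":0,"dz":-0.1,"rx":0,"ry":0,"rz":0},{"dx":0,"dy":0,"dz":-0.15,"rx":0,"ry":0,"rz":0},{"dx":0,"dy":0,"dz":-0.15,"rx":0,"ry":0,"rz":0}]'; python3 -c "
from h import *
plan((.5514,-.2779,.185))"
```

```text
time: 24.95
tool_pos: [0.5765, 0.272, 0.1927]
tool_rot: [0.001, 0.831, 0.557, 0.005]
contact_force: [0.6, 0.5, -0.6]
gripper_width: 0.355
grasp_force: 60.1
pos [0.5765 0.272  0.1927] yawy -22.3 d [-0.6478  0.2321  0.0072] rot [ 0.0053 -0.0043  0.    ] j6 0.71 t 24.9
```

```bash
python3 -m inch '[{"dx":-0.648,"dy":0.232,"dz":0,"rx":0,"ry":0,"rz":0},{"dx":-0.648,"dy":0.232,"dz":0,"rx":0,"ry":0,"rz":0},{"dx":-0.648,"dy":0.232,"dz":0,"rx":0,"ry":0,"rz":0},{"dx":-0.648,"dy":0.232,"dz":0,"rx":0,"ry":0,"rz":0},{"dx":-0.648,"dy":0.232,"dz":0,"rx":0,"ry":0,"rz":0}]' >/dev/null;python3 -m inch '[{"dx":-0.36,"dy":0.13,"dz":0,"rx":0,"ry":0,"rz":0},{"dx":-0.36,"dy":0.13,"dz":0,"rx":0,"ry":0,"rz":0},{"dx":-0.36,"dy":0.13,"dz":0,"rx":0,"ry":0,"rz":0},{"dx":-0.36,"dy":0.13,"dz":0,"rx":0,"ry":0,"rz":0},{"dx":-0.36,"dy":0.13,"dz":0,"rx":0,"ry":0,"rz":0}]'; python3 -m inch '[{"dx":0,"dy":0,"dz":0,"rx":0,"ry":0,"rz":0},{"dx":0,"dy":0,"dz":0,"rx":0,"ry":0,"rz":0}]'; python3 -c "
from h import *
plan((.5514,-.2779,.185))"
```

```text
time: 25.95
tool_pos: [0.5493, -0.2307, 0.1839]
tool_rot: [-0.001, 0.831, 0.557, -0.002]
contact_force: [1.5, -0.0, -1.7]
gripper_width: 0.352
grasp_force: 60.0
time: 26.15
tool_pos: [0.5495, -0.2297, 0.1837]
tool_rot: [-0.001, 0.831, 0.556, -0.002]
contact_force: [-0.2, 0.8, -1.8]
gripper_width: 0.349
grasp_force: 60.1
pos [ 0.5495 -0.2297  0.1837] yawy -22.5 d [-0.0547  0.0253 -0.0017] rot [-0.003   0.0015  0.    ] j6 -0.13 t 26.1
```

```bash
python3 -m inch '[{"dx":-0.0547,"dy":0.0253,"dz":0,"rx":-0.003,"ry":0.001,"rz":0},{"dx":-0.0547,"dy":0.0253,"dz":0,"rx":-0.003,"ry":0.001,"rz":0},{"dx":-0.0547,"dy":0.0253,"dz":0.05,"rx":-0.003,"ry":0.001,"rz":0},{"dx":-0.0547,"dy":0.0253,"dz":0.09,"rx":-0.003,"ry":0.001,"rz":0},{"dx":-0.0547,"dy":0.0253,"dz":0.12,"rx":-0.003,"ry":0.001,"rz":0}]'; python3 -m inch '[{"dx":0,"dy":0,"dz":0.02,"rx":0,"ry":0,"rz":0},{"dx":0,"dy":0,"dz":0.032,"rx":0,"ry":0,"rz":0},{"dx":0,"dy":0,"dz":0.032,"rx":0,"ry":0,"rz":0},{"dx":0,"dy":0,"dz":0.032,"rx":0,"ry":0,"rz":0}]'; python3 -c "
from h import *
plan((.5514,-.2779,.0555))"
```

```text
time: 26.65
tool_pos: [0.5509, -0.2746, 0.0858]
tool_rot: [-0.001, 0.83, 0.557, -0.001]
contact_force: [0.4, 1.3, -2.1]
gripper_width: 0.356
grasp_force: 60.3
time: 27.05
tool_pos: [0.5527, -0.2775, 0.0643]
tool_rot: [0.002, 0.831, 0.557, 0.0]
contact_force: [0.9, -1.3, -2.3]
gripper_width: 0.352
grasp_force: 60.3
pos [ 0.5527 -0.2775  0.0643] yawy -22.3 d [-0.0011 -0.0014  0.011 ] rot [0.0023 0.0012 0.    ] j6 -0.2 t 27.1
```

```bash
python3 -m inch '[{"dx":0,"dy":0,"dz":0.004,"rx":0.002,"ry":0.001,"rz":0},{"dx":0,"dy":0,"dz":0.007,"rx":0.002,"ry":0.001,"rz":0},{"dx":0,"dy":0,"dz":0.007,"rx":0.002,"ry":0.001,"rz":0}]'; python3 -m inch '[{"dx":0,"dy":0,"dz":0.0025,"rx":0,"ry":0,"rz":0},{"dx":0,"dy":0,"dz":0.0025,"rx":0,"ry":0,"rz":0},{"dx":0,"dy":0,"dz":0.0025,"rx":0,"ry":0,"rz":0}]'; python3 -m inch '[{"dx":0,"dy":0,"dz":0.002,"rx":0,"ry":0,"rz":0},{"dx":0,"dy":0,"dz":0.002,"rx":0,"ry":0,"rz":0},{"dx":0,"dy":0,"dz":0.002,"rx":0,"ry":0,"rz":0}]'
```

```text
time: 27.35
tool_pos: [0.5519, -0.2775, 0.0577]
tool_rot: [-0.0, 0.831, 0.557, -0.0]
contact_force: [0.7, 0.2, -2.2]
gripper_width: 0.354
grasp_force: 60.3
time: 27.65
tool_pos: [0.5518, -0.2774, 0.0554]
tool_rot: [-0.001, 0.831, 0.557, -0.0]
contact_force: [0.4, 0.5, -2.2]
gripper_width: 0.35
grasp_force: 60.5
time: 27.95
tool_pos: [0.5526, -0.2779, 0.0553]
tool_rot: [0.0, 0.831, 0.557, -0.0]
contact_force: [-1.1, 0.8, 5.3]
gripper_width: 0.354
grasp_force: 61.2
```

```bash
python3 -m inch '[{"dx":0,"dy":0,"dz":-0.002,"rx":0,"ry":0,"rz":0},{"dx":0,"dy":0,"dz":-0.002,"rx":0,"ry":0,"rz":0},{"dx":0,"dy":0,"dz":-0.002,"rx":0,"ry":0,"rz":0}]' 0.2;python3 -m inch '[{"dx":0,"dy":0,"dz":-0.04,"rx":0,"ry":0,"rz":0},{"dx":0,"dy":0,"dz":-0.09,"rx":0,"ry":0,"rz":0},{"dx":0,"dy":0,"dz":-0.14,"rx":0,"ry":0,"rz":0},{"dx":0,"dy":0,"dz":-0.19,"rx":0,"ry":0,"rz":0}]'; python3 -m inch '[{"dx":0.2,"dy":-0.16,"dz":0,"rx":0,"ry":0,"rz":0},{"dx":0.2,"dy":-0.16,"dz":0,"rx":0,"ry":0,"rz":0},{"dx":0.2,"dy":-0.16,"dz":0,"rx":0,"ry":0,"rz":0},{"dx":0.2,"dy":-0.16,"dz":0,"rx":0,"ry":0,"rz":0},{"dx":0.2,"dy":-0.16,"dz":0,"rx":0,"ry":0,"rz":0}]';python3 -m inch '[{"dx":0,"dy":0,"dz":0,"rx":0,"ry":0,"rz":0},{"dx":0,"dy":0,"dz":0,"rx":0,"ry":0,"rz":0}]';python3 - <<'E'
from h import *
a=cv2.resize(optics.grab_frame("top")[150:310,300:460,::-1],(400,400)); b=cv2.resize(optics.grab_frame("scene")[130:290,140:380,::-1],(600,400))
cv2.imwrite("pics/f.png",cv2.resize(np.hstack([a,b]),(800,320)))
E
```

```text
time: 28.25
tool_pos: [0.5517, -0.2773, 0.0552]
tool_rot: [-0.001, 0.831, 0.557, -0.0]
contact_force: [-0.2, 0.5, -0.4]
gripper_width: 0.597
grasp_force: 0.0
time: 28.65
tool_pos: [0.5517, -0.2772, 0.2085]
tool_rot: [-0.001, 0.831, 0.557, -0.001]
contact_force: [0.7, -0.6, -0.1]
gripper_width: 0.595
grasp_force: 0.0
time: 29.15
tool_pos: [0.4929, -0.0767, 0.2071]
tool_rot: [-0.001, 0.829, 0.559, -0.0]
contact_force: [1.0, -0.5, 0.5]
gripper_width: 0.604
grasp_force: 0.0
time: 29.35
tool_pos: [0.4948, -0.0815, 0.2077]
tool_rot: [-0.0, 0.831, 0.557, -0.0]
contact_force: [-0.1, -0.2, -0.1]
gripper_width: 0.602
grasp_force: 0.0
```

View pics/f.png

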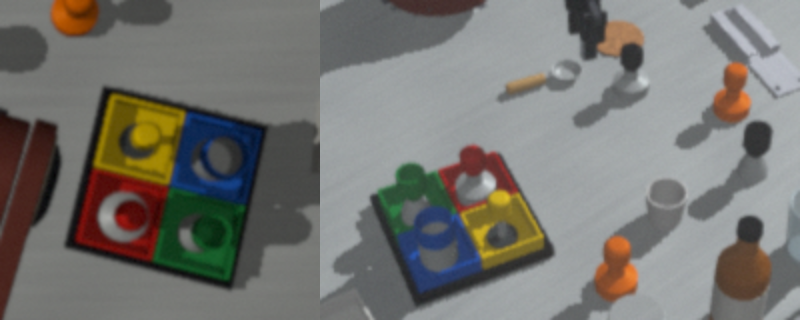

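All four tools stand upright in the bins of their own colour. In the scene view they are red (475,170), green (410,190), blue (437,235) and yellow (500,220). Both black look-alikes are still standing, at (632,65) and (757,145).

```bash
python3 -c "
from plant import ticket
print(ticket.job_done())"
```

```text
the job is handed in; nothing more can be done
None
```

I've handed the job in: the red tamper, green jigger, blue-collared dosing cup and yellow rail stop each stand upright in their own-colour bin, the black tamper and jigger weren't touched, and it took about 29.5 s of the 115 s.

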